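# Clip the gas lighter onto the bench snap hook

## Task

Pick up the gas lighter and clip it onto the snap hook on the bench bracket: push the end bar of its wire ring against the hook's sprung gate until the bar is right inside and the gate has snapped shut through the ring, without forcing it (never more than about 1.2 kg of force on the hook). Then tug the lighter straight back with about 0.9 kg of pull to feel that the shut gate holds it, and let go so that it hangs from the hook by its ring, leaving the other things on the bench undisturbed.

Things in the scene. Friction and masses are not known exactly. Their poses are not given: they have to be found in the camera images.
- lighter_mid (a point): Centre of the black handle of the gas lighter (loose, about 90 g, lying flat; this point 15 mm above the bench). Handle 100 long (own x) x 20 wide (y) x 30 high (z) mm, parallel sides: grasp from above across the 20 mm. A steel tube (12 mm dia., 70 mm long) sticks out of the -x end, a stiff wire ring out of the +x end. Own z points up.
- ring_bar (a point): Middle of the end bar of the lighter's rigid steel-wire ring, 90 mm from lighter_mid along the lighter's +x, same height, same axes. Wire 5 mm thick; the ring lies flat in the lighter's x-y plane, the end bar runs along y. Opening 21 mm wide (y) and 37 mm long (x) between this bar and the handle's end.
- bracket: Fixed steel bench bracket: base 90 x 90 x 8 mm, post 24 x 30 mm, 118 mm high. Origin at the centre of the base's underside, z up; own -x is the side with the snap hook, a closed C of 7 mm steel bar standing upright in the bracket's x-z plane (y = 0): spine next to the post, sprung gate on the -x side. The ring's bar is pushed in along the bracket's +x, the lighter lying level along x.
- gate_ref (a point): Fixed point on the bracket, 81 mm to its -x, 104 mm up: the best height for the bar (100 to 108 mm will do; lower needs more force). The shut gate's axis is upright and lies 0 to 40 mm further to -x than this point: the stem is screwed out differently each time, which is not measured; find the gate by touch or sight. Same axes as the bracket.
- sleeve (a point): Mouth of the stem's fixed sleeve on the post, 8 mm to the bracket's -x, 100 mm up. The whole hook gives along x on a spring in this stem, 3 N per mm, to hard stops 5 mm either way from rest, so a push or tug carries it along. Inside the hook the bar's centre must be 20 to 25 mm past the shut gate's axis for the gate to swing shut behind it; at 30 mm it meets the spine.
- gate (a joint): Angle of the gate, rad: 0 shut (sprung rest, against a stop), growing as it swings inward (+x) to 1.4; it cannot open outward. 6 mm bar, hinge pin 88 mm above the bench, tip at 112 mm; the fixed nose above comes down to 111 mm and overlaps the tip. It starts to give at about 3 N; pushing it open takes under 8 N, and the push drops as it snaps shut.
- plate: White ceramic plate, 210 mm across, 20 mm high, bystander; origin at the centre of its underside.
- spoon: Steel spoon 180 mm long lying flat, bystander; origin on the bench near its middle.
- cooker: Aluminium pressure cooker, 212 mm across, 174 mm high with its weight, with a black side handle, bystander; origin at the centre of its underside.
- carousel_pot (a point): Middle of one small closed glass pot (50 mm dia., lids at height 78 mm) on the turning steel condiment carousel (168 mm across, 114 mm high), bystander; the carousel's axis is 52 mm from this point along this point's own -x.
Things that resemble listed ones, but are neither listed nor needed, are in the scene too. Several things look just like the part that bears lighter_mid: the one meant starts farthest from the robot's base. What is shaped like the bracket but green or turquoise is not meant.

How it is judged:
On the way, in this order (a step that is already met when the one before it is completed fails the run):
1. the lighter's ring pushes the gate open (value of joint gate above 0.5 rad and contact force between lighter and gate above 1 N), for 0.05 s.
2. the gate has snapped shut again (value of joint gate below 0.1 rad), for 0.15 s.
3. the ring is tugged back against the inside of the shut gate with more than 6 N (value of joint gate below 0.1 rad and contact force between lighter and gate above 6 N), for 0.2 s.
At the end, for the whole second after the job is handed in: The gate is shut (under 0.1 rad), the ring's end bar is in the hook (80 to 115 mm above the bracket's foot, within 20 mm of the hook's plane, 35 to 126 mm in front of the bracket's origin), and the lighter is released, at rest (under 30 mm/s); its far end may rest on the bench (value of joint gate below 0.1 rad and x of ring_bar in the frame of bracket between -0.126 and -0.035 m and y of ring_bar in the frame of bracket between -0.02 and 0.02 m and z of ring_bar in the frame of bracket between 0.08 and 0.115 m and linear speed of lighter below 0.03 m/s and contact force between lighter and the fingers below 0.1 N); the robot touches nothing.
It fails at once if the hook is forced: more than 12 N between lighter and hook or bracket (contact force between lighter and bracket above 12 N).
It fails at once if the plate is moved more than 20 mm (distance of plate from where it was at the start of the episode above 0.02 m).
It fails at once if the spoon is moved more than 20 mm (distance of spoon from where it was at the start of the episode above 0.02 m).
It fails at once if the pressure cooker is moved more than 20 mm (distance of cooker from where it was at the start of the episode above 0.02 m).
It fails at once if the carousel is turned or moved more than 20 mm (distance of carousel_pot from where it was at the start of the episode above 0.02 m).
It also fails if it takes over 72 s, if anything falls off the work surface, if the arm or the gripper's body presses on something with over 40 N, if the wrist force passes 120 N, or if a joint passes its speed limit or range.

## Robot

A 7-joint arm with a two-finger parallel gripper is mounted at the origin on the work surface. World frame = base frame: x ahead of the robot, y to its left, z up, the work surface at z = 0. Lengths are in m, angles in rad, forces in N, time in s.
With the tool pointing down it reaches from about 0.35 to 0.775 m from the base axis. Payload 3.1 kg.
Tool frame: the origin (TCP) lies between the finger pads; the fingertips stand 14 mm ahead of it and the grasp point (between the pads) lies 5 mm behind it (bot.tips_ahead is the distance from the TCP to the fingertips, in m); z points along the fingers, y is the direction in which the jaws open and shut (so a half turn about z gives the same grasp; the last joint's range is limited). The gripper opens to 85 mm and grips with 20 to 120 N. Pads are 22 mm wide; open, the fingers measure 114 mm over their backs; the gripper's body (76 mm by 85 mm) begins 54 mm behind the grasp point. The pads swing forward as they close: fully open they stand 13 mm farther back than shut.
Start: joints at [-1.39, 0.311, 0.014, 1.512, -0.004, 1.319, -0.027], TCP at [0.121, 0.536, 0.245] pointing down, gripper open.
Joint ranges: [-2.7, 2.7], [-0.3, 1.91], [-1.27, 1.3], [0.12, 2.57], [-1.44, 4.58], [0.2, 2.03], [-3.05, 3.05]. Speed limits (rad/s): [2.79, 2.79, 3.14, 3.14, 3.14, 3.14, 3.14].

## Interface

Orientations are given as a rotation vector (axis times angle).
In Python, from station import status, vision, workorder, bot gives the robot as it stands.
- The arm moves only by the tool jog_arm, never from a script. Its argument "deltas" is text: rows parted by semicolons, each of 6 numbers parted by spaces: the shift along the world's x, y, z in mm, then the turn, a rotation vector about the world's x, y, z in degrees. A call has exactly 8 rows; each row is the pose to reach, as a shift and turn from the pose commanded when the call began; what a row does not reach only later rows make up. A row lasts 1/10 s, in which the tool goes at most 50 mm and 8.59 degrees, less where a joint would pass 70% of its speed; a pose out of reach is approached as far as the arm can. A call with a gripper value outside its range is refused whole. "claw" is the opening in per cent of the stroke, from 0 (shut) to 100 (fully open), set as the call begins (left out, the last holds). The fingers move at their own pace and stop on an object; "force" is the grip in N (left out, the last holds). Time passes only in rows, so rows that repeat a pose let the fingers close, or fill a call up. It gives the time, the measured TCP pose, the force and the opening at its end, in the units of the state.
- status.get_obs(): the state, without advancing time (a new reading comes with each control period).
- vision.snapshot(name): name is "scene" or "top" or "wrist"; returns a dict with "frame" (384x512x3 uint8, red, green, blue), "K" (3x3 intrinsics, pixels), "R" (3x3) and "t" (3): a world point X has camera coordinates R X + t. Camera axes: x right, y down, z forward; pixel columns grow to the right and rows downward; lengths in m; the calibration is good to about 2 mm. The wrist camera is an equidistant fisheye: a pixel r from the principal point sees the ray r / f radians off the axis. A picture is of the moment at which its call begins. There is no depth.
- workorder.close_job(): hands the job in, once; it reports no verdict.
The state is a dict: "clock": time; "q": joint angles; "qvel": joint speeds; "effort": joint torques, N m; "position": TCP position; "tcp_rot": TCP orientation; "wrist_force": force on the tool from outside, world axes, zero at the start; "ft_torque": the same for the moment, N m; "finger_gap": finger opening in m.
Only numpy, scipy, OpenCV 4.12 (cv2) and the standard library are available. Lean on these libraries where they do the work, as an engineer would, in place of code of your own. Each camera call takes 0.05 s, during which the arm holds its last target. There are 200 camera calls.

## Working session

There is one attempt and no reset: what is moved stays moved. The work goes in short steps, Python scripts to look and compute and a tool call to move; the robot and the scene stay as the last step left them, time stands still between calls to the robot, and variables do not carry over. Pictures are saved under pics/ and viewed, about 8 in all and at most 12, crops included, and the job is handed in when it is done.

Besides the shell and the picture viewer there is one more tool, called after ">>>" as name(argument=value, ...), one argument or row to a line, values as JSON. jog_arm: Moves the arm, as the interface text tells. Its arguments: {"type":"object","properties":{"deltas":{"type":"string"},"claw":{"type":"number"},"force":{"type":"number"}},"required":["deltas"]}

```bash
ls; mkdir -p pics
cat > h.py <<'E'
import numpy as np, cv2, pickle
from station import status, vision, workorder, bot
def snap(n,tag):
    s=vision.snapshot(n); pickle.dump(s,open(f'pics/{tag}.pkl','wb'))
    cv2.imwrite(f'pics/{tag}.png',cv2.resize(np.asarray(s['frame'])[:,:,::-1],(800,600),interpolation=cv2.INTER_CUBIC)); return s
def load(tag): return pickle.load(open(f'pics/{tag}.pkl','rb'))
def ray(s,u,v):  # original pixels
    K=np.array(s['K']);R=np.array(s['R']);t=np.array(s['t'])
    d=R.T@np.linalg.solve(K,[u,v,1.]); return -R.T@t,d
def onz(s,u,v,z):
    c,d=ray(s,u,v); return c+d*(z-c[2])/d[2]
def proj(s,X):
    p=np.array(s['K'])@(np.array(s['R'])@np.array(X,float)+np.array(s['t'])); return p[:2]/p[2]
E
python3 - <<'E'
from h import *
for n in('scene','top'):
    s=snap(n,n+'0'); print(n,-s['R'].T@s['t'],s['K'].tolist())
print(status.get_obs())
E
```

```text
pics
scene [1.65222294 0.22777549 0.92588601] [[436.2217080988677, 0.0, 253.92974050950775], [0.0, 436.2217080988677, 186.55438111171276], [0.0, 0.0, 1.0]]
top [ 0.45924946 -0.02074877  1.42275508] [[449.0917028194543, 0.0, 257.898367517579], [0.0, 449.0917028194543, 194.58845726666087], [0.0, 0.0, 1.0]]
{'clock': 0.1, 'q': array([-1.38972541,  0.31167708,  0.01398711,  1.51289664, -0.00438698,
        1.31918924, -0.02720113]), 'qvel': array([ 1.81755292e-04, -1.96391765e-03,  4.65455420e-05, -4.05251693e-03,
        1.24615814e-04, -2.20675359e-03,  1.73721159e-06]), 'effort': array([ 9.50765279e-04, -3.80858123e+01,  1.46663915e-01, -2.31243324e+01,
        1.22695678e-02,  7.95275322e-03,  8.91205083e-07]), 'position': array([0.12136276, 0.53580734, 0.24431245]), 'tcp_rot': array([-0.34905764, -3.12200078,  0.0033541 ]), 'wrist_force': array([ 0.5374307 , -0.19271111, -0.3206773 ]), 'ft_torque': array([-0.01333738, -0.01105963, -0.01240758]), 'finger_gap': 0.08529656055335667}
```

View pics/top0.png

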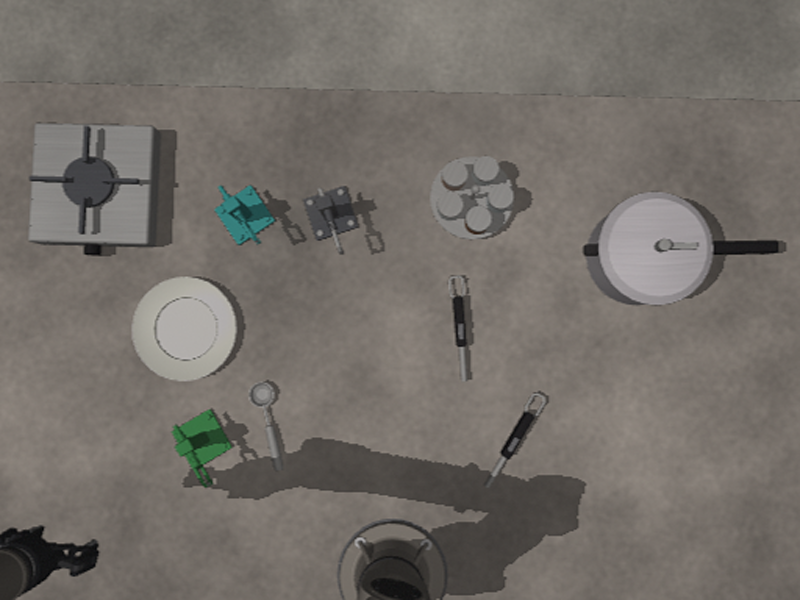

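View pics/scene0.png

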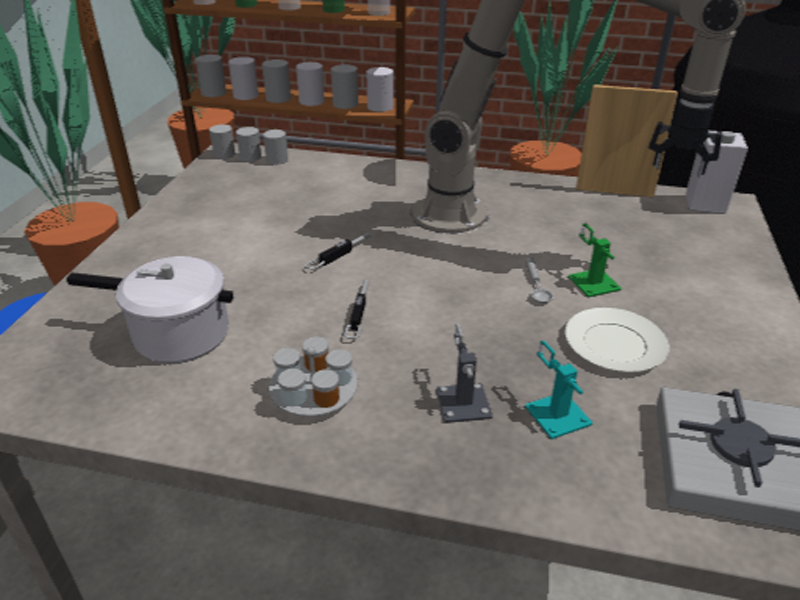

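The top view shows the target lighter at about (460,322), with its ring up at (457,283), and the grey bracket at (331,212) with its hook toward (340,250). Next I'll enlarge those areas.

Run:
```python
from h import *
s=load('top0');f=np.asarray(s['frame'])[:,:,::-1]
# orig px = view*0.64
def crop(f,u,v,w,h,k): return cv2.resize(f[v:v+h,u:u+w],None,fx=k,fy=k,interpolation=cv2.INTER_CUBIC)
a=crop(f,185,110,60,75,8) # bracket
b=crop(f,275,170,40,75,8) # lighter
cv2.imwrite('pics/c1.png',np.hstack([a,b]))
f2=np.asarray(load('scene0')['frame'])[:,:,::-1]
cv2.imwrite('pics/c2.png',crop(f2,255,200,75,75,8))
```

```text
(no output)
```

View pics/c1.png

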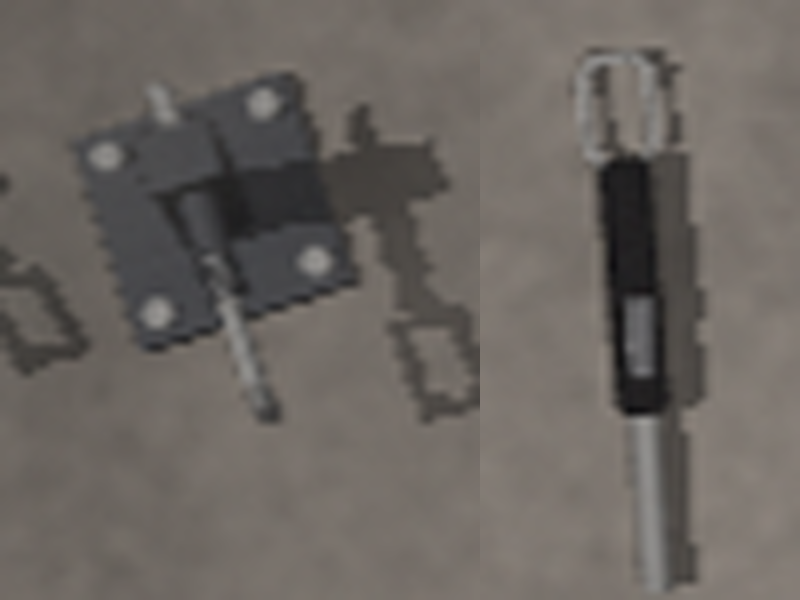

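View pics/c2.png

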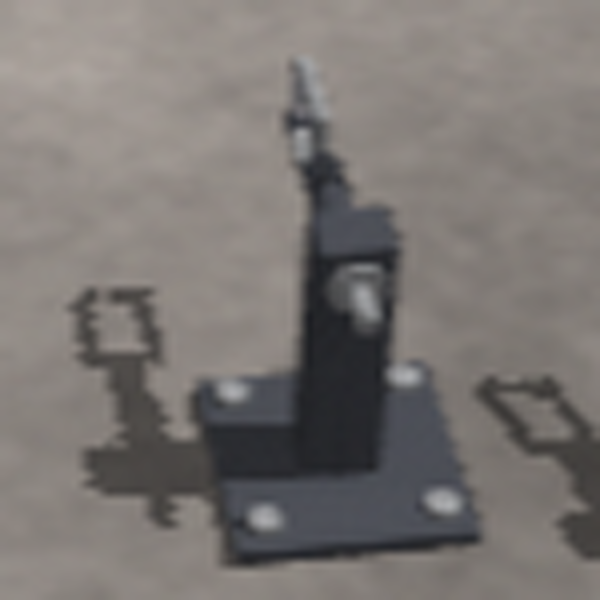

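```bash
cat > fit.py <<'E'
from h import *
s=load('top0'); c=load('scene0')
T=lambda u,v:(185+u/8-.5+.5/8,110+v/8-.5+.5/8)
T2=lambda u,v:(255+u/8-.5+.5/8,200+v/8-.5+.5/8)
S=np.array([onz(s,*T(*p),.009)[:2] for p in[(106,156),(264,104),(316,261),(156,313)]])
S2=np.array([onz(c,*T2(*p),.009)[:2] for p in[(233,391),(404,377),(443,502),(265,518)]])
print('screws top',S.round(4).tolist(),'scene',S2.round(4).tolist())
ctr=S.mean(0); print('ctr',ctr,S2.mean(0))
# front(+x)=pts0,1 ; back= 2,3
d=(S[0]+S[1]-S[2]-S[3])+np.array([[0,1],[-1,0]])@((S[0]+S[3])-(S[1]+S[2])) if 0 else (S[0]+S[1]-S[2]-S[3])
yaw=np.arctan2(d[1],d[0]); e=(S[0]+S[3])-(S[1]+S[2]); yaw2=np.arctan2(-e[0],e[1])
print('yaw deg',np.degrees([yaw,yaw2]))
for n,p,z in[('nose end',(268,418),.118),('nose mid',(240,340),.118)]:
    w=onz(s,*T(*p),z)[:2]-ctr; a=(yaw+yaw2)/2
    print(n,'bracket xy',np.array([[np.cos(a),np.sin(a)],[-np.sin(a),np.cos(a)]])@w)
bar=onz(s,*T(622,60),.016)[:2]; tube=onz(s,*T(655,588),.017)[:2]
h=[onz(s,*T(*p),.03)[:2] for p in[(602,165),(650,158),(618,412),(665,410)]]
print('bar',bar,'tube end',tube,'len',np.linalg.norm(bar-tube)); u=bar-tube;print('yawL',np.degrees(np.arctan2(u[1],u[0])))
m1=np.mean(h,0); v=h[0]+h[1]-h[2]-h[3]; print('handle mid',m1,np.linalg.norm(v)/2,'yaw',np.degrees(np.arctan2(v[1],v[0])),'mid from bar',bar-.09*u/np.linalg.norm(u))
E
python3 fit.py
```

```text
screws top [[0.7385, 0.1892], [0.761, 0.127], [0.6986, 0.1044], [0.6762, 0.1672]] scene [[0.6999, 0.1054], [0.6779, 0.1671], [0.7396, 0.1893], [0.762, 0.1277]]
ctr [0.71857785 0.14692599] [0.71982895 0.14735684]
yaw deg [19.65976694 19.70334296]
nose end bracket xy [-0.10329537 -0.00173568]
nose mid bracket xy [-0.0727872  -0.00081681]
bar [ 0.78054771 -0.01496962] tube end [ 0.57131493 -0.03332072] len 0.21003599504843765
yawL 5.012392322555043
handle mid [ 0.68828232 -0.02191041] 0.09833522573507675 yaw 4.997298099787094 mid from bar [ 0.69089189 -0.02283303]
```

Fit results:

| Item | Position (m) | Yaw |
|---|---|---|
| Bracket centre | (0.719, 0.147) | 19.7° |
| Gate | about 100 mm to the bracket's -x | – |
| lighter_mid | (0.690, -0.0225) | 5.0° |

Now I'll move above the lighter.

>>> jog_arm(
  deltas="35 -35 0 0 0 2.2; 70 -70 0 0 0 4.4; 105 -105 0 0 0 6.6; 140 -140 0 0 0 8.8; 175 -175 0 0 0 11; 210 -210 0 0 0 13.2; 245 -245 0 0 0 15.5; 280 -280 0 0 0 17.76",
  claw=100,
  force=60,
)

```text
clock: 0.9
position: [0.4023, 0.2547, 0.2451]
tcp_rot: [0.14, -3.138, -0.0]
wrist_force: [0.6, 0.9, 0.0]
finger_gap: 0.0854
```

>>> jog_arm(
  deltas="35 -35 0 0 0 0; 70 -70 0 0 0 0; 105 -105 0 0 0 0; 140 -140 0 0 0 0; 175 -175 0 0 0 0; 210 -210 0 0 0 0; 245 -245 -30 0 0 0; 288 -278 -65 0 0 0",
)

```text
clock: 1.7
position: [0.6762, -0.0125, 0.1924]
tcp_rot: [-0.135, 3.137, -0.001]
wrist_force: [-0.1, 0.6, 0.3]
finger_gap: 0.0854
```

>>> jog_arm(
  deltas="0 0 0 0 0 0; 0 0 0 0 0 0; 0 0 0 0 0 0; 0 0 0 0 0 0; 0 0 0 0 0 0; 0 0 0 0 0 0; 0 0 0 0 0 0; 0 0 0 0 0 0",
)

```text
clock: 2.5
position: [0.6747, -0.0097, 0.1928]
tcp_rot: [-0.137, 3.138, 0.0]
wrist_force: [-0.4, 0.4, 0.1]
finger_gap: 0.085
```

```bash
cat >> h.py <<'E'
def fproj(s,X):
    p=np.array(s['R'])@np.array(X,float)+np.array(s['t']); th=np.arctan2(np.hypot(p[0],p[1]),p[2]); n=np.hypot(p[0],p[1]);K=s['K']
    return np.array([K[0][0]*th*p[0]/n+K[0][2],K[1][1]*th*p[1]/n+K[1][2]])
def fray(s,u,v):
    K=s['K'];a=(u-K[0][2])/K[0][0];b=(v-K[1][2])/K[1][1];r=np.hypot(a,b);d=np.array([a/r*np.sin(r),b/r*np.sin(r),np.cos(r)])
    R=np.array(s['R']);return -R.T@np.array(s['t']),R.T@d
def fonz(s,u,v,z):
    c,d=fray(s,u,v);return c+d*(z-c[2])/d[2]
E
python3 - <<'E'
from h import *
s=snap('wrist','w0'); print(status.get_obs()['position'],-s['R'].T@s['t'],s['K'])
e=np.array([np.cos(np.radians(5)),np.sin(np.radians(5))]);m=np.array([.69,-.0225])
for a in(.09,.05,0,-.05,-.12): print(a,fproj(s,[*(m+a*e),.015])*800/512)
E
```

```text
[ 0.67466691 -0.00978758  0.19259585] [ 0.59796553 -0.01525135  0.32196556] [[297.31863964   0.         259.34057775]
 [  0.         297.31863964 190.70825883]
 [  0.           0.           1.        ]]
0.09 [385.60585938 402.51290239]
0.05 [384.62650877 355.07717629]
0 [383.51335587 288.98125823]
-0.05 [382.63121057 216.84570881]
-0.12 [381.97719176 111.49479012]
```

View pics/w0.png

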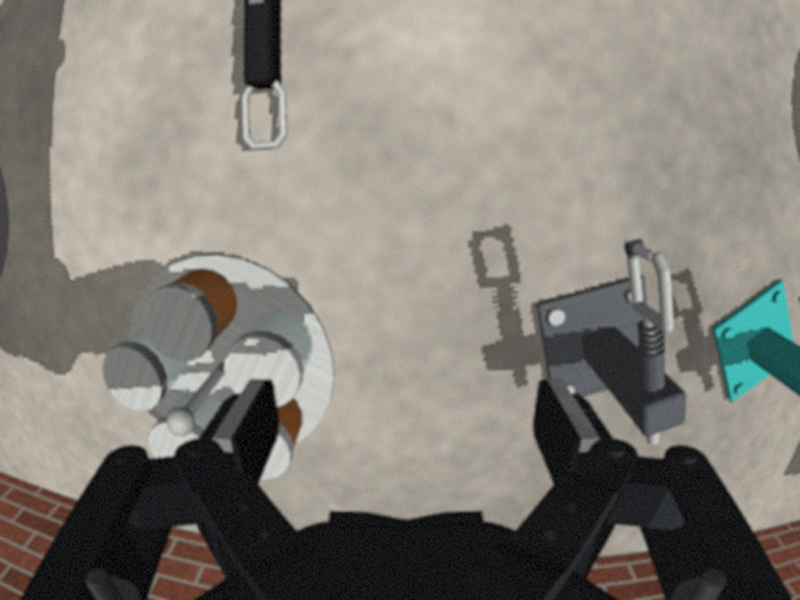

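The lighter offsets in my fit were wrong because I used the bracket crop's origin. In the wrist view the ring's bar is at about (263,148), so I'll recompute.

```bash
cat > fit2.py <<'E'
from h import *
s=load('top0');w=load('w0')
T=lambda u,v:(275+(u-480)/8-.5+.5/8,170+v/8-.5+.5/8)
bar=onz(s,*T(622,60),.016)[:2]; tube=onz(s,*T(655,588),.017)[:2]
h=[onz(s,*T(*p),.03)[:2] for p in[(602,165),(650,158),(618,412),(665,410)]]
print('bar',bar,'tube end',tube,'len',np.linalg.norm(bar-tube)); u=bar-tube;print('yawL',np.degrees(np.arctan2(u[1],u[0])))
m1=np.mean(h,0); v=h[0]+h[1]-h[2]-h[3]; print('handle mid',m1,np.linalg.norm(v)/2,'yaw',np.degrees(np.arctan2(v[1],v[0])),'mid from bar',bar-.09*u/np.linalg.norm(u))
W=lambda u,v:(u*.64-.18,v*.64-.18)
bw=fonz(w,*W(264,148),.015); ax=fonz(w,*W(262,86),.02)
print('wrist bar',bw,'handle end',fonz(w,*W(262,84),.03))
# bracket in wrist: screws at z .009, nose corner
for p in[(557,317),(632,297)]: print('screw',fonz(w,*W(*p),.009))
ctr=np.array([.7190,.1471]);a=np.radians(19.7);Rm=np.array([[np.cos(a),np.sin(a)],[-np.sin(a),np.cos(a)]])
for n,p,z in[('nose outer',(630,246),.118),('gate low',(637,303),.088),('gate mid',(635,270),.105)]: print(n,Rm@(fonz(w,*W(*p),z)[:2]-ctr))
E
python3 fit2.py
```

```text
bar [ 0.59238092 -0.11410604] tube end [ 0.38637091 -0.1314622 ] len 0.20673983449715638
yawL 4.815745633810943
handle mid [ 0.50330577 -0.11967387] 0.0968548540228968 yaw 4.816703105709172 mid from bar [ 0.50269863 -0.12166169]
wrist bar [ 0.59828571 -0.11052052  0.015     ] handle end [ 0.55651131 -0.11028562  0.03      ]
screw [0.70185736 0.10657067 0.009     ]
screw [0.68095813 0.16629059 0.009     ]
nose outer [-0.10409096 -0.01693367]
gate low [-0.05998195 -0.00224344]
gate mid [-0.08651681 -0.00953812]
```

>>> jog_arm(
  deltas="-35 -22 0 0 0 0; -70 -44 0 0 0 0; -105 -66 0 0 0 0; -140 -88 -5 0 0 0; -170 -110 -30 0 0 0; -170 -110 -75 0 0 0; -170 -110 -93 0 0 0; -170 -110 -93 0 0 0",
)

```text
clock: 3.35
position: [0.5018, -0.1194, 0.0967]
tcp_rot: [0.135, -3.132, -0.003]
wrist_force: [-0.5, 0.8, 0.2]
finger_gap: 0.0852
```

>>> jog_arm(
  deltas="0 0 0 0 0 0; 0 0 0 0 0 0; 0 0 -20 0 0 0; 0 0 -40 0 0 0; 0 0 -60 0 0 0; 0 0 -75 0 0 0; 0 0 -81 0 0 0; 0 0 -81 0 0 0",
)

```text
clock: 4.15
position: [0.5052, -0.1198, 0.0187]
tcp_rot: [-0.138, 3.138, -0.0]
wrist_force: [-0.5, 0.2, 0.2]
finger_gap: 0.0857
```

>>> jog_arm(
  deltas="0 0 0 0 0 0; 0 0 0 0 0 0; 0 0 0 0 0 0; 0 0 0 0 0 0; 0 0 0 0 0 0; 0 0 0 0 0 0; 0 0 0 0 0 0; 0 0 0 0 0 0",
  claw=0,
  force=70,
)

```text
clock: 4.95
position: [0.5054, -0.1201, 0.019]
tcp_rot: [-0.137, 3.137, -0.0]
wrist_force: [-0.4, -0.5, 5.1]
finger_gap: 0.0188
```

>>> jog_arm(
  deltas="0 0 15 0 0 0; 0 0 50 0 0 0; 0 0 89 0 0 0; 0 40 89 0 0 3; 0 85 89 0 0 7; 0 130 89 0 0 11; -8 170 89 0 0 14.7; -8 188 89 0 0 14.7",
)

```text
clock: 5.75
position: [0.4944, 0.0737, 0.1064]
tcp_rot: [0.549, -3.09, -0.005]
wrist_force: [0.7, -0.3, -1.4]
finger_gap: 0.019
```

>>> jog_arm(
  deltas="0 0 0 0 0 0; 0 0 0 0 0 0; 0 0 0 0 0 0; 0 0 0 0 0 0; 0 0 0 0 0 0; 0 0 0 0 0 0; 0 0 0 0 0 0; 0 0 0 0 0 0",
)

```text
clock: 6.55
position: [0.4968, 0.068, 0.1074]
tcp_rot: [-0.537, 3.095, 0.0]
wrist_force: [-0.8, -0.0, -1.1]
finger_gap: 0.0188
```

Run:
```python
from h import *
w=snap('wrist','w1'); t=snap('top','top1'); c=snap('scene','sc1')
o=status.get_obs(); print(o['position'],o['tcp_rot'],o['wrist_force'],o['finger_gap'])
def crop(s,u,v,wd,h,k): return cv2.resize(np.asarray(s['frame'])[v:v+h,u:u+wd,::-1],None,fx=k,fy=k,interpolation=cv2.INTER_CUBIC)
ctr=np.array([.7190,.1471]);a=np.radians(19.7);R=np.array([[np.cos(a),-np.sin(a)],[np.sin(a),np.cos(a)]])
for x,z in((-.145,.104),(-.1,.104),(-.1,.118)):
    X=[*(ctr+R@[x,0]),z]; print(x,z,'wrist',fproj(w,X),'top',proj(t,X),'scene',proj(c,X))
cv2.imwrite('pics/wv.png',crop(w,140,130,200,150,4))
```

```text
[0.49674976 0.0681584  0.1074039 ] [-5.37563251e-01  3.09518279e+00  1.13987849e-04] [-0.27628765  0.21690118 -0.48955174] 0.01889763288553859
-0.145 0.104 wrist [257.62306713 367.27968433] top [222.26490397 175.8060602 ] scene [289.07825825 199.8601946 ]
-0.1 0.104 wrist [257.89492347 400.51431835] top [217.57505829 161.39402814] scene [291.83580205 208.89620162]
-0.1 0.118 wrist [257.8190273 415.0303899] top [217.1072843  160.78386191] scene [292.08671946 205.24024126]
```

View pics/w1.png

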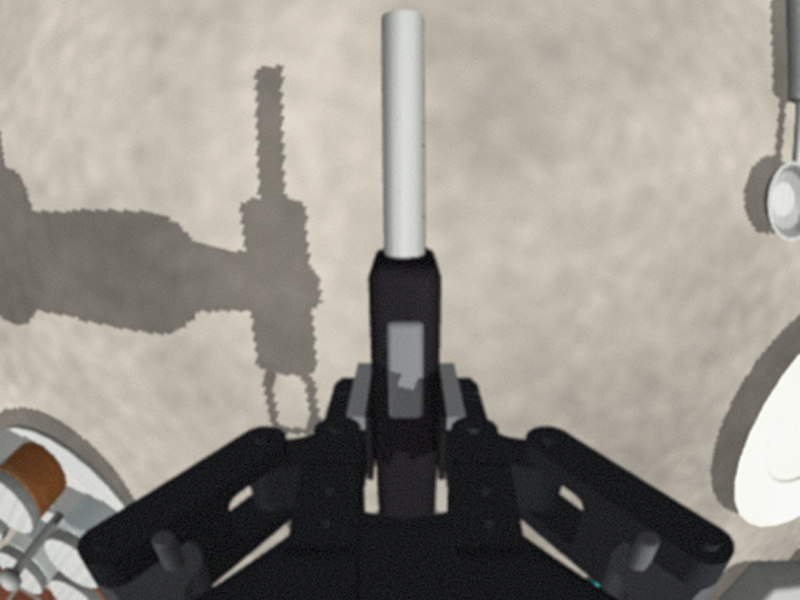

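The wrist view shows the lighter held straight: tube tip at (403,15), handle end at (405,255). Next, the ring and hook in the other two cameras.

Run:
```python
from h import *
w=load('w1');print('tube end',fonz(w,403*.64-.18,13*.64-.18,.106))
def crop(s,u,v,wd,h,k): return cv2.resize(np.asarray(s['frame'])[v:v+h,u:u+wd,::-1],None,fx=k,fy=k,interpolation=cv2.INTER_CUBIC)
cv2.imwrite('pics/c3.png',np.hstack([crop(load('top1'),190,120,50,75,8),crop(load('sc1'),265,180,50,75,8)]))
```

```text
tube end [0.3856132 0.0284463 0.106    ]
```

View pics/c3.png

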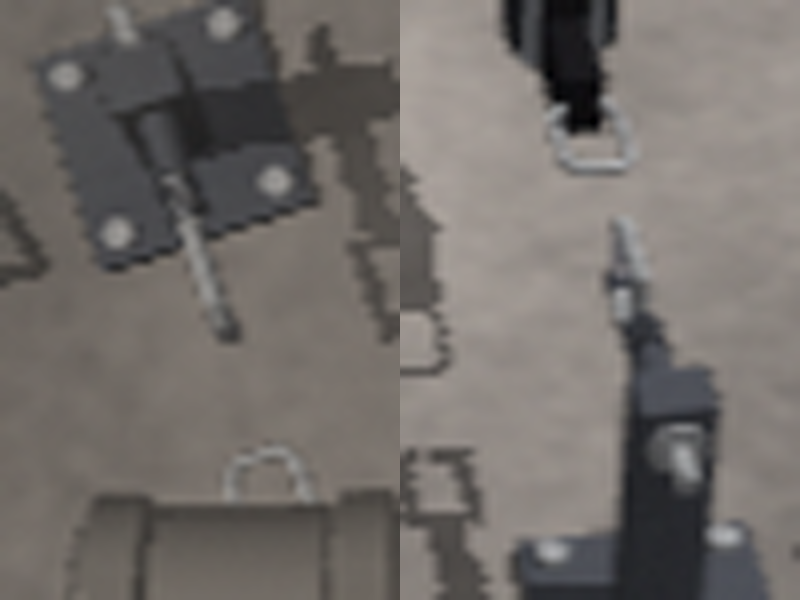

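In the top crop the ring's bar is at (265,450), where I predicted it, and the nose tip is at (230,335). That puts the gate about 40 mm ahead, with lateral alignment within about 2 mm. I'll close in.

>>> jog_arm(
  deltas="4 0.5 0 0 0 0; 8 2 0 0 0 0; 12 3.4 0 0 0 0; 16 4.8 0 0 0 0; 20 6.2 0 0 0 0; 24 7.7 0 0 0 0; 28 9.1 0 0 0 0; 30.4 9.9 0 0 0 0",
)

```text
clock: 7.5
position: [0.5276, 0.0782, 0.1074]
tcp_rot: [-0.538, 3.095, -0.0]
wrist_force: [0.2, 1.0, -0.5]
finger_gap: 0.0188
```

>>> jog_arm(
  deltas="0 0 0 0 0 0; 0.9 0.3 0 0 0 0; 1.9 0.7 0 0 0 0; 2.8 1 0 0 0 0; 3.8 1.3 0 0 0 0; 4.7 1.7 0 0 0 0; 4.7 1.7 0 0 0 0; 4.7 1.7 0 0 0 0",
)

```text
clock: 8.3
position: [0.5318, 0.0797, 0.1074]
tcp_rot: [0.537, -3.095, -0.0]
wrist_force: [-0.5, 0.5, -0.6]
finger_gap: 0.0185
```

```bash
cat > st.py <<'E'
from h import *
o=status.get_obs(); a=np.radians(19.7); ex=np.array([np.cos(a),np.sin(a)]);ey=np.array([-np.sin(a),np.cos(a)])
p=o['position'];d=p[:2]-np.array([.7190,.1471])
print(o['clock'],'bar est bracket',(ex@d+.09).round(4),(ey@d).round(4),(p[2]-.004).round(4),'F along',(o['wrist_force'][:2]@ex).round(2),(o['wrist_force'][:2]@ey).round(2),o['wrist_force'][2].round(2),o['finger_gap'],o['tcp_rot'].round(3))
E
python3 st.py
```

```text
8.3 bar est bracket -0.1089 -0.0003 0.1034 F along -0.26 0.66 -0.57 0.018486323975945997 [ 0.537 -3.095 -0.   ]
```

>>> jog_arm(
  deltas="0.9 0.3 0 0 0 0; 1.9 0.7 0 0 0 0; 2.8 1 0 0 0 0; 3.8 1.3 0 0 0 0; 4.7 1.7 0 0 0 0; 4.7 1.7 0 0 0 0; 4.7 1.7 0 0 0 0; 4.7 1.7 0 0 0 0",
)

```text
clock: 9.1
position: [0.5365, 0.0813, 0.1074]
tcp_rot: [0.537, -3.095, -0.0]
wrist_force: [1.2, -0.0, -1.3]
finger_gap: 0.0189
```

```bash
python3 st.py
```

```text
9.1 bar est bracket -0.104 -0.0004 0.1034 F along 1.08 -0.44 -1.32 0.018858992671694132 [ 0.537 -3.095 -0.   ]
```

>>> jog_arm(
  deltas="0.9 0.3 0 0 0 0; 1.9 0.7 0 0 0 0; 2.8 1 0 0 0 0; 2.8 1 0 0 0 0; 2.8 1 0 0 0 0; 2.8 1 0 0 0 0; 2.8 1 0 0 0 0; 2.8 1 0 0 0 0",
)

```text
clock: 9.9
position: [0.5393, 0.0824, 0.1074]
tcp_rot: [0.537, -3.095, -0.0]
wrist_force: [-0.6, -1.0, -0.6]
finger_gap: 0.0189
```

```bash
python3 st.py
```

```text
9.9 bar est bracket -0.101 -0.0004 0.1034 F along -0.89 -0.77 -0.64 0.01891668108754487 [ 0.537 -3.095 -0.   ]
```

>>> jog_arm(
  deltas="0.9 0.3 0 0 0 0; 1.9 0.7 0 0 0 0; 2.8 1 0 0 0 0; 2.8 1 0 0 0 0; 2.8 1 0 0 0 0; 2.8 1 0 0 0 0; 2.8 1 0 0 0 0; 2.8 1 0 0 0 0",
)

```text
clock: 10.7
position: [0.5418, 0.0833, 0.1072]
tcp_rot: [0.537, -3.095, 0.0]
wrist_force: [-4.5, -1.3, -0.4]
finger_gap: 0.0189
```

```bash
python3 st.py
```

```text
10.7 bar est bracket -0.0983 -0.0004 0.1032 F along -4.67 0.33 -0.36 0.018887427970924152 [ 0.537 -3.095  0.   ]
```

The bar touched the gate at an estimated -0.0995, so the gate's axis is near -0.094. I'll push on slowly.

>>> jog_arm(
  deltas="1.4 0.5 0 0 0 0; 2.8 1 0 0 0 0; 4.2 1.5 0 0 0 0; 5.6 2 0 0 0 0; 7.1 2.5 0 0 0 0; 8.5 3 0 0 0 0; 8.5 3 0 0 0 0; 8.5 3 0 0 0 0",
)

```text
clock: 11.5
position: [0.5497, 0.0861, 0.1068]
tcp_rot: [0.537, -3.093, 0.0]
wrist_force: [-5.6, -1.1, 0.1]
finger_gap: 0.0187
```

```bash
python3 st.py
```

```text
11.5 bar est bracket -0.09 -0.0003 0.1028 F along -5.67 0.87 0.11 0.018667638212183722 [ 0.537 -3.093  0.   ]
```

>>> jog_arm(
  deltas="1.4 0.5 0 0 0 0; 2.8 1 0 0 0 0; 4.2 1.5 0 0 0 0; 5.6 2 0 0 0 0; 7.1 2.5 0 0 0 0; 8.5 3 0 0 0 0; 8.5 3 0 0 0 0; 8.5 3 0 0 0 0",
)

```text
clock: 12.3
position: [0.5582, 0.0889, 0.107]
tcp_rot: [0.536, -3.093, 0.0]
wrist_force: [-6.2, -1.7, 1.6]
finger_gap: 0.0189
```

```bash
python3 st.py
```

```text
12.3 bar est bracket -0.081 -0.0006 0.103 F along -6.4 0.45 1.6 0.0188647873721457 [ 0.536 -3.093  0.   ]
```

>>> jog_arm(
  deltas="1 0.3 0 0 0 0; 1.9 0.7 0 0 0 0; 2.8 1 0 0 0 0; 3.8 1.3 0 0 0 0; 4.7 1.7 0 0 0 0; 5.6 2 0 0 0 0; 5.6 2 0 0 0 0; 5.6 2 0 0 0 0",
)

```text
clock: 13.1
position: [0.5651, 0.0916, 0.1074]
tcp_rot: [-0.538, 3.094, 0.0]
wrist_force: [0.2, -0.2, -0.3]
finger_gap: 0.019
```

```bash
python3 st.py
```

```text
13.1 bar est bracket -0.0736 -0.0003 0.1034 F along 0.13 -0.27 -0.32 0.01897322466386166 [-0.538  3.094  0.   ]
```

The force dropped to zero, so the gate has snapped. I'll nudge 1.5 mm further in, wait, then draw back.

>>> jog_arm(
  deltas="0.7 0.2 0 0 0 0; 1.4 0.5 0 0 0 0; 1.4 0.5 0 0 0 0; 1.4 0.5 0 0 0 0; 1.4 0.5 0 0 0 0; 1.4 0.5 0 0 0 0; 1.4 0.5 0 0 0 0; 1.4 0.5 0 0 0 0",
)

```text
clock: 13.9
position: [0.5661, 0.0919, 0.1074]
tcp_rot: [0.537, -3.095, -0.0]
wrist_force: [0.0, -0.4, -1.1]
finger_gap: 0.0187
```

```bash
python3 st.py
```

```text
13.9 bar est bracket -0.0725 -0.0004 0.1034 F along -0.12 -0.39 -1.07 0.01869444204516651 [ 0.537 -3.095 -0.   ]
```

>>> jog_arm(
  deltas="-1.9 -0.7 0 0 0 0; -3.8 -1.3 0 0 0 0; -5.6 -2 0 0 0 0; -7.5 -2.7 0 0 0 0; -9.4 -3.4 0 0 0 0; -11.3 -4 0 0 0 0; -13.2 -4.7 0 0 0 0; -13.2 -4.7 0 0 0 0",
)

```text
clock: 14.7
position: [0.5526, 0.087, 0.1074]
tcp_rot: [0.537, -3.095, -0.0]
wrist_force: [-0.3, -0.7, -0.7]
finger_gap: 0.019
```

```bash
python3 st.py
```

```text
14.7 bar est bracket -0.0869 -0.0005 0.1034 F along -0.51 -0.54 -0.72 0.019013109752279576 [ 0.537 -3.095 -0.   ]
```

Next comes the tug, in 0.6 mm steps.

>>> jog_arm(
  deltas="-0.6 -0.2 0 0 0 0; -1.1 -0.4 0 0 0 0; -1.7 -0.6 0 0 0 0; -2.3 -0.8 0 0 0 0; -2.3 -0.8 0 0 0 0; -2.3 -0.8 0 0 0 0; -2.3 -0.8 0 0 0 0; -2.3 -0.8 0 0 0 0",
)

```text
clock: 15.5
position: [0.5507, 0.0864, 0.1074]
tcp_rot: [-0.537, 3.095, -0.0]
wrist_force: [0.2, 0.2, -0.6]
finger_gap: 0.0191
```

```bash
python3 st.py
```

```text
15.5 bar est bracket -0.0889 -0.0004 0.1034 F along 0.25 0.15 -0.63 0.019050383038228022 [-0.537  3.095 -0.   ]
```

>>> jog_arm(
  deltas="-0.5 -0.2 0 0 0 0; -0.9 -0.3 0 0 0 0; -1.4 -0.5 0 0 0 0; -1.4 -0.5 0 0 0 0; -1.4 -0.5 0 0 0 0; -1.4 -0.5 0 0 0 0; -1.4 -0.5 0 0 0 0; -1.4 -0.5 0 0 0 0",
)

```text
clock: 16.3
position: [0.5494, 0.0859, 0.1074]
tcp_rot: [-0.537, 3.095, 0.0]
wrist_force: [0.6, 0.3, -1.3]
finger_gap: 0.0186
```

```bash
python3 st.py
```

```text
16.3 bar est bracket -0.0903 -0.0004 0.1034 F along 0.7 0.07 -1.29 0.018619738925330424 [-0.537  3.095  0.   ]
```

>>> jog_arm(
  deltas="-0.5 -0.2 0 0 0 0; -0.9 -0.3 0 0 0 0; -1.4 -0.5 0 0 0 0; -1.4 -0.5 0 0 0 0; -1.4 -0.5 0 0 0 0; -1.4 -0.5 0 0 0 0; -1.4 -0.5 0 0 0 0; -1.4 -0.5 0 0 0 0",
)

```text
clock: 17.1
position: [0.5482, 0.0855, 0.1075]
tcp_rot: [-0.537, 3.094, 0.0]
wrist_force: [3.9, 1.0, -1.4]
finger_gap: 0.0187
```

```bash
python3 st.py
```

```text
17.1 bar est bracket -0.0916 -0.0004 0.1035 F along 3.99 -0.32 -1.4 0.018722133687118513 [-0.537  3.094  0.   ]
```

The gate holds at 4 N. A further 1.7 mm should give about 9 N.

>>> jog_arm(
  deltas="-0.4 -0.1 0 0 0 0; -0.8 -0.3 0 0 0 0; -1.2 -0.4 0 0 0 0; -1.6 -0.6 0 0 0 0; -1.6 -0.6 0 0 0 0; -1.6 -0.6 0 0 0 0; -1.6 -0.6 0 0 0 0; -1.6 -0.6 0 0 0 0",
)

```text
clock: 17.9
position: [0.5473, 0.0852, 0.1076]
tcp_rot: [-0.537, 3.093, 0.0]
wrist_force: [5.9, 1.9, -3.0]
finger_gap: 0.019
```

```bash
python3 st.py; python3 st.py
python3 - <<'E'
from h import *
snap('top','top2')
c=snap('scene','sc2')
E
python3 st.py
```

```text
17.9 bar est bracket -0.0925 -0.0004 0.1036 F along 6.16 -0.18 -3.03 0.018987010932108934 [-0.537  3.093  0.   ]
17.9 bar est bracket -0.0925 -0.0004 0.1036 F along 6.16 -0.18 -3.03 0.018987010932108934 [-0.537  3.093  0.   ]
18.0 bar est bracket -0.0925 -0.0004 0.1036 F along 5.6 0.08 -2.85 0.018879647683499735 [-0.537  3.093  0.   ]
```

>>> jog_arm(
  deltas="-0.4 -0.1 0 0 0 0; -0.8 -0.3 0 0 0 0; -1.2 -0.4 0 0 0 0; -1.6 -0.6 0 0 0 0; -1.6 -0.6 0 0 0 0; -1.6 -0.6 0 0 0 0; -1.6 -0.6 0 0 0 0; -1.6 -0.6 0 0 0 0",
)

```text
clock: 18.8
position: [0.5465, 0.0849, 0.1077]
tcp_rot: [-0.537, 3.091, 0.0]
wrist_force: [7.7, 2.8, -5.3]
finger_gap: 0.019
```

```bash
python3 st.py
```

```text
18.8 bar est bracket -0.0933 -0.0004 0.1037 F along 8.24 0.06 -5.26 0.019008825476888338 [-0.537  3.091  0.   ]
```

>>> jog_arm(
  deltas="-0.4 -0.1 0 0 0 0; -0.4 -0.1 0 0 0 0; -0.4 -0.1 0 0 0 0; -0.4 -0.1 0 0 0 0; -0.4 -0.1 0 0 0 0; -0.4 -0.1 0 0 0 0; -0.4 -0.1 0 0 0 0; -0.4 -0.1 0 0 0 0",
)

```text
clock: 19.6
position: [0.5463, 0.0849, 0.1077]
tcp_rot: [-0.537, 3.09, 0.0]
wrist_force: [8.2, 2.6, -4.8]
finger_gap: 0.0189
```

```bash
python3 st.py
```

```text
19.6 bar est bracket -0.0936 -0.0004 0.1037 F along 8.66 -0.29 -4.8 0.018916281936843932 [-0.537  3.09   0.   ]
```

I tugged for over a second at 8 to 8.7 N and the gate held. Next I relax to mid-hook and work out the tilt-down about the bar, so that the tail rests on the bench.

>>> jog_arm(
  deltas="1.9 0.7 0 0 0 0; 3.8 1.3 0 0 0 0; 5.6 2 0 0 0 0; 7.5 2.7 0 0 0 0; 9.4 3.4 0 0 0 0; 11.3 4 0 0 0 0; 13.2 4.7 0 0 0 0; 13.2 4.7 0 0 0 0",
)

```text
clock: 20.4
position: [0.5574, 0.0888, 0.1073]
tcp_rot: [0.538, -3.095, 0.0]
wrist_force: [0.6, -0.2, -0.4]
finger_gap: 0.0187
```

```bash
python3 st.py
python3 - <<'E'
import numpy as np
a=np.radians(19.7);ex=np.array([np.cos(a),np.sin(a)])
p0=np.array([-90,4.])
for i in range(1,9):
    th=np.radians(24*i/8); p=np.array([p0[0]*np.cos(th)-p0[1]*np.sin(th),p0[0]*np.sin(th)+p0[1]*np.cos(th)])-p0
    p[1]-=5*i/8
    print(np.round([*(ex*p[0]),p[1],*(np.degrees(th)*np.array([np.sin(a),-np.cos(a)])),0],1))
E
python3 -c "
import cv2
im=[cv2.imread('pics/%s.png'%n) for n in('top2','sc2')]
import numpy as np
cv2.imwrite('pics/c4.png',np.hstack([cv2.resize(im[0][190:350,280:400],(400,533)),cv2.resize(im[1][270:430,400:500],(333,533))]))"
```

```text
20.4 bar est bracket -0.0817 -0.0004 0.1033 F along 0.53 -0.41 -0.44 0.0186533098885791 [ 0.538 -3.095  0.   ]
[-0.1 -0.  -5.3  1.  -2.8  0. ]
[  0.1   0.  -10.7   2.   -5.6   0. ]
[  0.5   0.2 -16.    3.   -8.5   0. ]
[  1.1   0.4 -21.3   4.  -11.3   0. ]
[  1.9   0.7 -26.6   5.1 -14.1   0. ]
[  3.    1.1 -31.8   6.1 -16.9   0. ]
[  4.3   1.5 -36.9   7.1 -19.8   0. ]
[  5.8   2.1 -42.    8.1 -22.6   0. ]
```

View pics/c4.png

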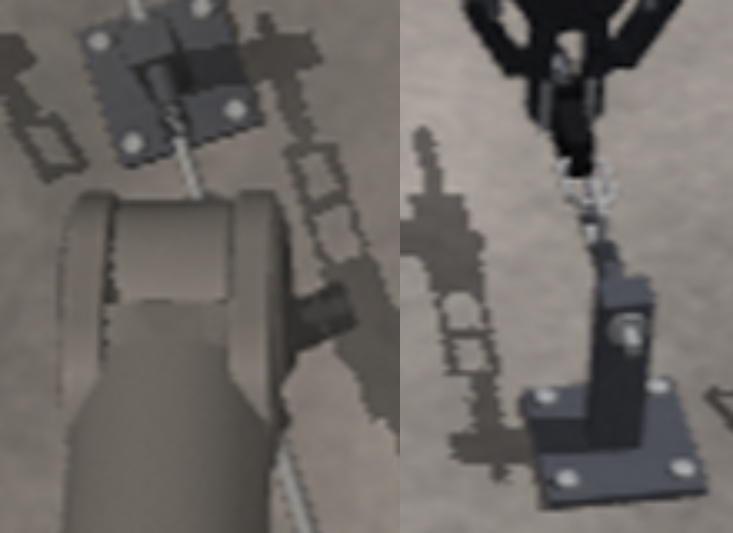

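The shadow at (340,180) in the crop shows the hook and the ring interlinked. I'll tilt down now.

>>> jog_arm(
  deltas="-0.1 0 -5.3 1 -2.8 0; 0.1 0 -10.7 2 -5.6 0; 0.5 0.2 -16 3 -8.5 0; 1.1 0.4 -21.3 4 -11.3 0; 1.9 0.7 -26.6 5.1 -14.1 0; 3 1.1 -31.8 6.1 -16.9 0; 4.3 1.5 -36.9 7.1 -19.8 0; 4.3 1.5 -36.9 7.1 -19.8 0",
)

```text
clock: 21.2
position: [0.5586, 0.0894, 0.0686]
tcp_rot: [-0.474, 2.743, 0.09]
wrist_force: [0.2, -0.3, -1.1]
finger_gap: 0.0188
```

```bash
cat > st2.py <<'E'
from h import *
from scipy.spatial.transform import Rotation as Ro
o=status.get_obs(); R=Ro.from_rotvec(o['tcp_rot']).as_matrix()
a=np.radians(19.7); B=np.array([[np.cos(a),-np.sin(a),0],[np.sin(a),np.cos(a),0],[0,0,1]])
Z=B.T@R[:,2]; th=np.arctan2(Z[0],-Z[2]); p=B.T@(o['position']-[.719,.1471,0])
ax=np.array([np.cos(th),0,np.sin(th)]); bar=p+.09*ax+.004*Z; tail=bar-.21*ax
print(o['clock'],'tilt',np.degrees(th).round(2),'bar',bar.round(4),'tail bottom',(tail[2]-.006*np.cos(th)).round(4),'F',(B.T@o['wrist_force']).round(2),'M',(B.T@o['ft_torque']).round(2),o['finger_gap'].round(4))
E
python3 st2.py
```

```text
Traceback (most recent call last):
  File "st2.py", line 7, in <module>
    print(o['clock'],'tilt',np.degrees(th).round(2),'bar',bar.round(4),'tail bottom',(tail[2]-.006*np.cos(th)).round(4),'F',(B.T@o['wrist_force']).round(2),'M',(B.T@o['ft_torque']).round(2),o['finger_gap'].round(4))
                                                                                                                                                                                              ^^^^^^^^^^^^^^^^^^^^^
AttributeError: 'float' object has no attribute 'round'
```

>>> jog_arm(
  deltas="0 0 0 0 0 0; 0 0 0 0 0 0; 0 0 0 0 0 0; 0 0 0 0 0 0; 0 0 0 0 0 0; 0 0 0 0 0 0; 0 0 0 0 0 0; 0 0 0 0 0 0",
)

```text
clock: 22.0
position: [0.5617, 0.0903, 0.0705]
tcp_rot: [-0.475, 2.738, 0.089]
wrist_force: [0.5, -0.3, -0.2]
finger_gap: 0.0187
```

```bash
sed -i "s/,o\['finger_gap'\].round(4))/,o['finger_gap'])/" st2.py; python3 st2.py
```

```text
22.0 tilt 21.03 bar [-0.0818 -0.0004  0.0991] tail bottom 0.0181 F [ 0.33 -0.45 -0.23] M [0.02 0.43 0.01] 0.018695960738530665
```

>>> jog_arm(
  deltas="0 0 -1 0 0 0; 0 0 -2 0 0 0; 0 0 -3 0 0 0; 0 0 -4 0 0 0; 0 0 -5 0 0 0; 0 0 -6 0 0 0; 0 0 -6 0 0 0; 0 0 -6 0 0 0",
)

```text
clock: 22.8
position: [0.5617, 0.0903, 0.0645]
tcp_rot: [-0.475, 2.738, 0.089]
wrist_force: [0.1, 0.4, -1.1]
finger_gap: 0.0185
```

```bash
python3 st2.py
```

```text
22.8 tilt 21.03 bar [-0.0818 -0.0005  0.093 ] tail bottom 0.0121 F [ 0.19  0.33 -1.11] M [-0.    0.43  0.02] 0.018533303851109514
```

>>> jog_arm(
  deltas="0 0 -0.5 0 0 0; 0 0 -1 0 0 0; 0 0 -1.5 0 0 0; 0 0 -2 0 0 0; 0 0 -2.5 0 0 0; 0 0 -3 0 0 0; 0 0 -3 0 0 0; 0 0 -3 0 0 0",
)

```text
clock: 23.6
position: [0.5618, 0.0903, 0.0615]
tcp_rot: [-0.475, 2.738, 0.088]
wrist_force: [-0.3, -0.9, -0.4]
finger_gap: 0.0186
```

```bash
python3 st2.py
```

```text
23.6 tilt 21.04 bar [-0.0818 -0.0005  0.09  ] tail bottom 0.0091 F [-0.58 -0.74 -0.39] M [0.01 0.42 0.02] 0.018582096608374555
```

>>> jog_arm(
  deltas="0 0 -0.5 0 0 0; 0 0 -1 0 0 0; 0 0 -1.5 0 0 0; 0 0 -2 0 0 0; 0 0 -2.5 0 0 0; 0 0 -2.5 0 0 0; 0 0 -2.5 0 0 0; 0 0 -2.5 0 0 0",
)

```text
clock: 24.4
position: [0.5624, 0.0904, 0.0596]
tcp_rot: [-0.475, 2.736, 0.088]
wrist_force: [-1.0, -0.8, 3.8]
finger_gap: 0.0188
```

```bash
python3 st2.py
```

```text
24.4 tilt 21.12 bar [-0.0811 -0.0006  0.0883] tail bottom 0.007 F [-1.24 -0.39  3.83] M [ 0.03 -0.17  0.08] 0.018845876665272942
```

The bar now rests on the hook's lower limb at z of about 0.089. I'll back off 0.8 mm and bring the tail nearer the bench.

>>> jog_arm(
  deltas="0 0 0.8 0 0 0; 0.3 0.1 -0.1 0.2 -0.6 0; 0.6 0.2 -1 0.4 -1.1 0; 0.9 0.3 -1.9 0.6 -1.7 0; 0.9 0.3 -1.9 0.6 -1.7 0; 0.9 0.3 -1.9 0.6 -1.7 0; 0.9 0.3 -1.9 0.6 -1.7 0; 0.9 0.3 -1.9 0.6 -1.7 0",
)

```text
clock: 25.2
position: [0.5628, 0.0906, 0.0572]
tcp_rot: [-0.47, 2.707, 0.095]
wrist_force: [-0.2, 0.5, 3.3]
finger_gap: 0.019
```

```bash
python3 st2.py
```

```text
25.2 tilt 22.85 bar [-0.0816 -0.0006  0.0885] tail bottom 0.0014 F [-0.04  0.56  3.34] M [ 0.01 -0.2  -0.01] 0.01902671190540003
```

>>> jog_arm(
  deltas="0 0 0.6 0 0 0; 0 0 0.6 0 0 0; 0 0 0.6 0 0 0; 0 0 0.6 0 0 0; 0 0 0.6 0 0 0; 0 0 0.6 0 0 0; 0 0 0.6 0 0 0; 0 0 0.6 0 0 0",
  force=20,
)

```text
clock: 26.0
position: [0.5626, 0.0906, 0.0576]
tcp_rot: [-0.47, 2.707, 0.095]
wrist_force: [1.2, 0.5, 1.8]
finger_gap: 0.0186
```

```bash
python3 st2.py
```

```text
26.0 tilt 22.83 bar [-0.0818 -0.0005  0.0888] tail bottom 0.0018 F [1.27 0.09 1.84] M [ 0.03 -0.07  0.01] 0.018559378915842445
```

>>> jog_arm(
  deltas="0 0 0 0 0 0; 0 0 0 0 0 0; 0 0 0 0 0 0; 0 0 0 0 0 0; 0 0 0 0 0 0; 0 0 0 0 0 0; 0 0 0 0 0 0; 0 0 0 0 0 0",
  claw=45,
)

```text
clock: 26.8
position: [0.5626, 0.0906, 0.0577]
tcp_rot: [-0.47, 2.707, 0.095]
wrist_force: [-0.7, -0.6, -0.3]
finger_gap: 0.0382
```

```bash
python3 st2.py
python3 - <<'E'
from h import *
c=snap('scene','sc3'); w=snap('wrist','w3')
f=lambda s,u,v,wd,h,k: cv2.resize(np.asarray(s['frame'])[v:v+h,u:u+wd,::-1],None,fx=k,fy=k,interpolation=cv2.INTER_CUBIC)
cv2.imwrite('pics/c5.png',np.hstack([f(c,240,165,75,115,5),cv2.resize(np.asarray(w['frame'])[90:384,80:400,::-1],(425,575))[:575]]))
E
```

```text
26.8 tilt 22.84 bar [-0.0818 -0.0005  0.089 ] tail bottom 0.0019 F [-0.89 -0.34 -0.28] M [-0.02  0.46  0.03] 0.03821560719139566
```

View pics/c5.png

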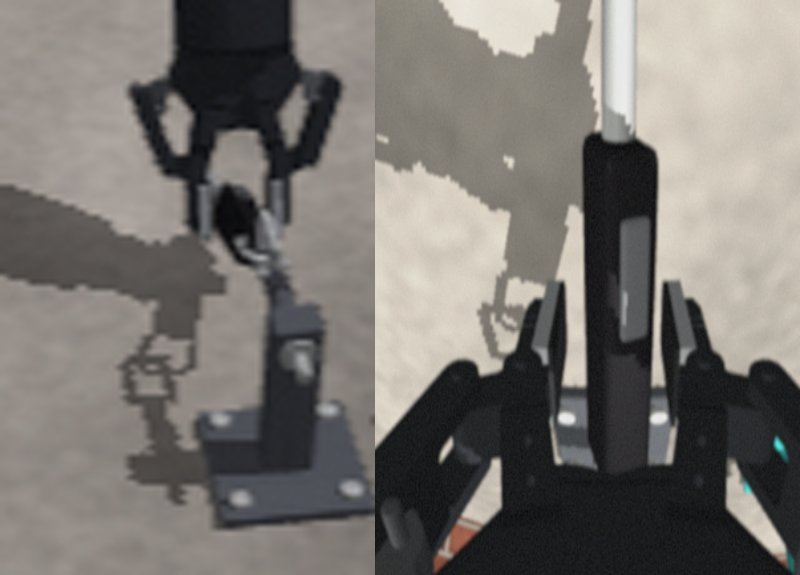

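The lighter is released: it has rolled slightly and is clear of both pads, with its tail on the bench and the ring interlinked with the hook. I'll retreat along the tool axis.

>>> jog_arm(
  deltas="0 0 0 0 0 0; 0 0 0 0 0 0; -4 -1 9 0 0 0; -7 -3 18 0 0 0; -15 -5 37 0 0 0; -22 -8 56 0 0 0; -33 -12 83 0 0 0; -44 -16 110 0 0 0",
  claw=70,
)

```text
clock: 27.7
position: [0.5179, 0.0741, 0.1692]
tcp_rot: [-0.469, 2.707, 0.095]
wrist_force: [-0.0, 0.3, 1.0]
finger_gap: 0.0597
```

>>> jog_arm(
  deltas="-40 -14 30 0 0 0; -80 -28 60 0 0 0; -110 -40 80 0 0 0; -110 -40 80 0 0 0; -110 -40 80 0 0 0; -110 -40 80 0 0 0; -110 -40 80 0 0 0; -110 -40 80 0 0 0",
)

```text
clock: 28.5
position: [0.4087, 0.0348, 0.2466]
tcp_rot: [-0.471, 2.709, 0.094]
wrist_force: [-0.1, -0.1, 0.1]
finger_gap: 0.0597
```

```bash
python3 st2.py
python3 - <<'E'
from h import *
c=snap('scene','sc4'); t=snap('top','top4')
f=lambda s,u,v,wd,h,k: cv2.resize(np.asarray(s['frame'])[v:v+h,u:u+wd,::-1],None,fx=k,fy=k,interpolation=cv2.INTER_CUBIC)
cv2.imwrite('pics/c6.png',np.hstack([f(c,250,160,75,115,5),f(t,185,110,85,115,5)]))
d=np.abs(np.asarray(t['frame']).astype(int)-np.asarray(load('top0')['frame'])).sum(2)>60
for n,(u0,v0,u1,v1) in dict(plate=(80,172,160,250),spoon=(155,240,185,305),cooker=(370,120,505,200),carousel=(272,95,345,158)).items(): print(n,'changed px',d[v0:v1,u0:u1].sum())
E
```

```text
28.5 tilt 22.69 bar [-0.2455 -0.0011  0.2776] tail bottom 0.1911 F [-0.09 -0.03  0.1 ] M [ 0.05  0.38 -0.05] 0.05971145112532936
plate changed px 0
spoon changed px 287
cooker changed px 0
carousel changed px 0
```

View pics/c6.png

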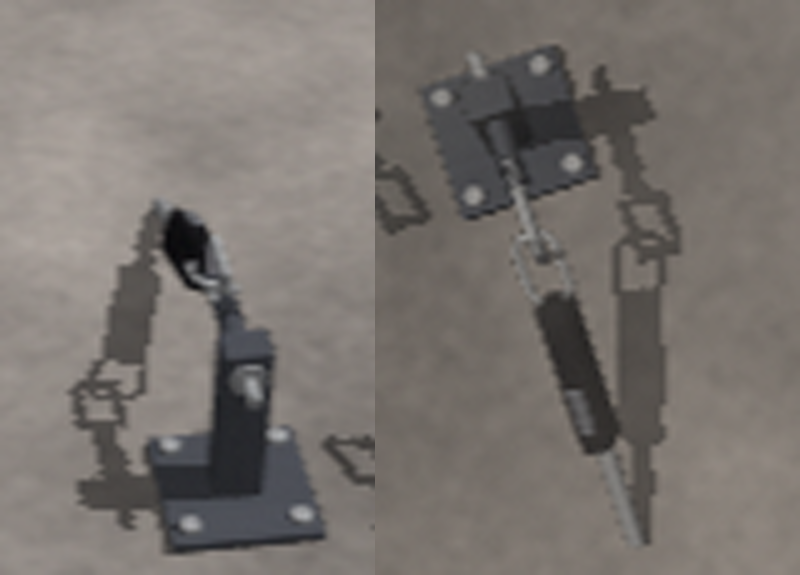

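The ring hangs in the hook: in the top crop the nose at (545,255) passes through it, and the tail rests on the bench. The plate, cooker and carousel show no changed pixels. The 287 changed pixels at the spoon lie where the arm's start shadow fell, and the arm never went near it. I'm handing the job in.

```bash
python3 -c "
from station import workorder,status
print(workorder.close_job()); print(status.get_obs()['clock'])"
```

```text
the job is handed in; nothing more can be done
None
the job is handed in; nothing more can be done
```

The lighter hangs from the snap hook by its ring, released, with its tail on the bench. I handed the job in soon after the last check at 28.5 s; handing in gives no verdict.

- **Clipping:** I pushed the ring's bar in through the gate with at most 6.4 N in my readings. The reading fell to zero once the bar was about 20 mm past the gate, which I took as the gate snapping shut.
- **Tug test:** I pulled back with about 8.2 to 8.7 N for around a second, and the gate held. A sideways (vertical) load of about 5 N came with it, so the total on the hook was about 10 N.
- **Release:** I tilted the lighter until its bar rested on the hook's lower limb and its tail was about 2 mm off the bench, then opened the gripper and backed away.

**Last checks:** The final pictures show the ring linked with the hook, and the gripper clear. The plate, cooker and carousel show no change. The spoon area did change (287 pixels), which I put down to the arm's shadow moving off it, since the arm never came near.

**What went wrong or is unsure:**
- My first position for the lighter was wrong because of a crop-offset mistake; I corrected it before touching anything.
- I had no direct reading of the gate angle, so "shut" rests on the force drop and the tug. Forces were read only at the end of each move, so I did not see the peaks in between.

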